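# Lock in the lamp switches by feel and shut the guard

### The arm

A 6-joint arm with a two-finger parallel gripper is mounted at the origin on the work surface. World frame = base frame: x ahead of the robot, y to its left, z up, the work surface at z = 0. Lengths are in m, angles in rad, forces in N, time in s.
With the tool pointing down it reaches from about 0.425 to 0.95 m from the base axis. Payload 3.5 kg.
Tool frame: the origin (TCP) lies on the centre line of the jaws, within the pads' length; the fingertips stand 25 mm ahead of it and the grasp point (between the pads) lies 6 mm ahead of it (ctrl.finger_overhang is the distance from the TCP to the fingertips, in m); z points along the fingers, y is the line along which they close (so a half turn about z gives the same grasp; the last joint's range is limited). The gripper opens to 85 mm and grips with 20 to 120 N. Pads are 22 mm wide; open, the fingers measure 114 mm over their backs; the gripper's body (76 mm by 85 mm) begins 54 mm behind the grasp point. The pads swing forward as they close: fully open they stand 13 mm farther back than shut.
Start: joints at [1.187, 0.286, 1.577, -0, 1.279, -0.15], TCP at [0.156, 0.657, 0.256] pointing down, gripper open.
Joint ranges: [-2.77, 2.77], [-0.9, 2.22], [0.21, 2.48], [-1.53, 4.67], [0.24, 2.81], [-2.84, 2.84]. Speed limits (rad/s): [2.79, 2.79, 3.14, 3.14, 3.14, 3.14].

### API

Orientations are given as a unit quaternion [x, y, z, w].
In Python, from plant import get_state, imaging, job, ctrl gives the robot as it stands.
- The arm moves only by the tool jog_arm, never from a script. Its argument "increments" is a list of rows, each an object of numbers: "dx", "dy", "dz": the shift along the world's x, y, z each as a share of 12 cm, from -1 to 1; "ax", "ay", "az": the turn, a rotation vector about the world's x, y, z each as a share of pi/2 rad, from -1 to 1; "gripper": the gripper command: -1 is shut, 1 is fully open, values between are in proportion. A call has 1 to 10 rows; each row is the pose to reach, as a shift and turn from the pose commanded when the call began; what a row does not reach only later rows make up. A row lasts 1/10 s, in which the tool goes at most 50 mm and 8.59 degrees, less where a joint would pass 70% of its speed; a pose out of reach is approached as far as the arm can. A call with a number of a shift or a turn outside -1 to 1 is refused whole. A call with a gripper value outside its range is refused whole. The fingers move at their own pace and stop on an object; "force" is the grip in N (left out, the last holds). Time passes only in rows, so rows that repeat a pose let the fingers close. It gives the time, the measured TCP pose, the force, the opening and the grip force at its end, in the units of the state.
- get_state(): the state, without advancing time (a new reading comes with each control period).
- imaging.read_camera(name): name is "scene" or "side" or "wrist"; returns a dict with "frame" (420x560x3 uint8, blue, green, red), "depth" (420x560 float32, m along the optical axis (not along the pixel's ray), 0 where there is no reading), "camera_matrix" (3x3 intrinsics, pixels), "extrinsics" (4x4, takes a point from camera to world coordinates); the wrist camera has in their place "mount" (4x4, takes a point from camera to tool coordinates, whose origin is the TCP and whose axes are the flange's). Camera axes: x right, y up, looking along -z (the intrinsics and any distortion apply to the point x, -y, -z); pixel columns grow to the right and rows downward; lengths in m; the calibration is good to about 2 mm. A picture is of the moment at which its call begins: read the wrist's pose just before it.
- job.sign_off(): hands the job in; it is judged then, once.
The state is a dict: "time": time; "qpos": joint angles; "dq": joint speeds; "joint_efforts": joint torques, N m; "eef_pos": TCP position; "tcp_rot": TCP orientation; "contact_force": force on the tool from outside, world axes, zero at the start; "wrist_torque": the same for the moment, N m; "opening": opening from 0.0 (shut) to 1.0 (fully open); "finger_force": force on a finger pad.
Only numpy, scipy, OpenCV 4.12 (cv2) and the standard library are available. Lean on these libraries where they do the work, as an engineer would, in place of code of your own. Each camera call takes 0.05 s, during which the arm holds its last target. There are 200 camera calls.

### The job

Make the microscope's lamp supply safe: all three red push-push lamp switches on its top must be left locked in (some may be locked in already, and every full push flips a switch, so check each by touch), and then the clear guard must be swung fully shut over them. Be gentle: nowhere push the unit, its switches or its guard harder than about 20 N, and leave the small things on and around the unit where they are.

Things in the scene. Friction and masses are not known exactly. Their poses are not given: they have to be found in the camera images.
- unit: Cream lamp supply unit, 200 (x) x 270 (y) x 70 (z) mm, fixed, on screw feet that set its underside 6 to 18 mm above the desk. Origin at the centre of its underside; flat top (deck) 70 mm above it; x from its front to its back, y to its left, z up. The front 30 mm of the deck is bare. Bezels round the caps: 35 mm across, 1.5 mm high, look only.
- left (a point): Fixed point: axis of the left push-push switch at deck height (z along its travel). Red cap, flat-topped, 24 mm diameter; its own height is not measured. All three are alike. Released: cap top 15 mm above the deck; locked in: about 10 mm; hard stop at 5 mm. Any of them may start locked or released.
- mid (a point): Fixed point: axis of the middle push-push switch at deck height (z along its travel). Red cap, flat-topped, 24 mm diameter; its own height is not measured. A push until the top is 5.6 mm or less above the deck flips the state when the cap is then let rise freely; a push that leaves it more than 7 mm up does nothing.
- right (a point): Fixed point: axis of the right push-push switch at deck height (z along its travel). Red cap, flat-topped, 24 mm diameter; its own height is not measured. Spring of all three: a released cap starts to move at 2 N, a locked one at 4.5 N; 7 N holds any at its hard stop.
- cam: Hidden latch block inside the unit (out of sight and reach, does not move relative to it). Its three parts cam_c1, cam_c8 and cam_c15, one under the left, middle and right switch, each carry about 5 N while that switch is locked in and nothing otherwise.
- guard (a joint): Angle (rad) of the clear guard with yellow front edge: 0 shut (lying level over the switches), about 2 at the start (open, leaning back); it stays wherever it is left (hinge friction 0.11 N m, weight 0.12 kg, about 1 to 2 N at its free edge to move it).
- guard_hinge (a point): Fixed point, middle of the guard's hinge line (along the unit's y): 55 mm behind the unit's centre, 26 mm above the deck. Guard plate: 125 mm from hinge line to free edge, 176 mm wide; its outer face (top when shut, back when open) lies 3 mm from the hinge line; skirts 20 mm deep hang from its underside.
- guard_edge (a point): Moving point: middle of the guard's free edge, on the outer face.
- oil_bottle: Bystander: small amber glass bottle, 24 mm diameter, 52 mm tall, standing on the left end of the unit's deck; origin at its underside.
- cube_pot: Bystander: small white plastic pot, 26 mm diameter, 34 mm tall, standing on the right end of the unit's deck; origin at its underside.
- slide_box: Bystander on the desk: blue slide box, 85 x 160 x 34 mm, origin at its underside.
- cover_box: Bystander on the desk: clear cover-glass box, 60 x 75 x 20 mm, origin at its underside.
- mouse: Bystander on the desk: round black computer mouse, 64 mm diameter, 34 mm tall, origin at its underside.
- driver: Bystander on the desk: red-handled screwdriver lying flat, 160 mm long, origin at its underside.
- marker: Bystander on the desk: white marker pen lying flat, 130 mm long, 14 mm thick, origin at its underside.

How it is judged:
By the outcome, as a careful person would: the job done as asked, in the order asked, and still so for the second after the job is handed in, with the robot touching nothing.
It also fails if it takes over 72 s, if anything falls off the work surface, if the arm or the gripper's body presses on something with over 40 N, if the wrist force passes 120 N, or if a joint passes its speed limit or range.

## Working session

There is one attempt and no reset: what is moved stays moved. The work goes in short steps, Python scripts to look and compute and a tool call to move; the robot and the scene stay as the last step left them, time stands still between calls to the robot, and variables do not carry over. Pictures are saved under pics/ and viewed, at most 10 in all, crops included, and the job is handed in when it is done.

Besides the shell and the picture viewer there is one more tool, called after "Call:" as a command line: name --argument value ..., lists and objects as JSON in quotes. jog_arm: Moves the arm, as the interface text tells. Shift numbers are shares of 12 cm and turn numbers shares of pi/2 rad, none past 1 either way. Its arguments: {"type":"object","properties":{"increments":{"type":"array"},"force":{"type":"number"}},"required":["increments"]}

```bash
mkdir -p pics; ls; cat > h.py <<'E'
import numpy as np, cv2, pickle
from scipy.spatial.transform import Rotation as R
from plant import get_state, imaging, job, ctrl
def cam(n):
    s=get_state(); c=imaging.read_camera(n)
    if n=='wrist':
        T=np.eye(4);T[:3,:3]=R.from_quat(s['tcp_rot']).as_matrix();T[:3,3]=s['eef_pos']
        c['extrinsics']=T@np.array(c['mount'])
    return c
def pts(c):
    K=np.array(c['camera_matrix']);d=c['depth'];v,u=np.mgrid[:d.shape[0],:d.shape[1]]
    P=np.stack([(u-K[0,2])/K[0,0]*d,-(v-K[1,2])/K[1,1]*d,-d],-1)
    E=np.array(c['extrinsics']);return P@E[:3,:3].T+E[:3,3]
E
python3 - <<'E'
from h import *
s=get_state();print(s)
a=[]
for n in('scene','side'):
    c=cam(n);pickle.dump(c,open(n+'.pkl','wb'));a.append(c['frame']);print(n,[k for k in c],np.array(c['camera_matrix']).round(1).tolist(),np.array(c['extrinsics']).round(3).tolist())
    cv2.imwrite(f'pics/{n}.png',c['frame'])
E
```

```text
pics
{'time': 0.0, 'qpos': array([ 1.18699754e+00,  2.87182522e-01,  1.57816386e+00,  2.13347808e-05,
        1.27860836e+00, -1.50014933e-01]), 'dq': array([ 0.00028936,  0.00099609, -0.00028403,  0.00020014,  0.00039852,
       -0.0004475 ]), 'joint_efforts': array([-7.52223150e-04, -4.05984879e+01, -2.92622602e+01, -2.36580499e-04,
        5.91529024e-03,  2.25872888e-06]), 'eef_pos': array([0.15612196, 0.65608599, 0.25494299]), 'tcp_rot': array([ 1.16628893e-01,  9.93174862e-01, -1.13652795e-03, -3.21348356e-04]), 'contact_force': array([-0.45860044, -0.01367776,  0.03349664]), 'wrist_torque': array([0.02121599, 0.03749577, 0.00081859]), 'finger_force': 0.0, 'opening': 0.9960847456768837}
scene ['frame', 'depth', 'camera_matrix', 'extrinsics'] [[429.4, 0.0, 272.9], [0.0, 429.4, 201.5], [0.0, 0.0, 1.0]] [[-0.299, -0.789, 0.537, 1.037], [0.954, -0.253, 0.161, 0.111], [0.009, 0.561, 0.828, 0.911], [0.0, 0.0, 0.0, 1.0]]
side ['frame', 'depth', 'camera_matrix', 'extrinsics'] [[490.8, 0.0, 282.2], [0.0, 490.8, 210.4], [0.0, 0.0, 1.0]] [[0.997, 0.068, -0.047, 0.435], [-0.082, 0.716, -0.693, -0.807], [-0.014, 0.695, 0.719, 0.855], [0.0, 0.0, 0.0, 1.0]]
```

View pics/scene.png

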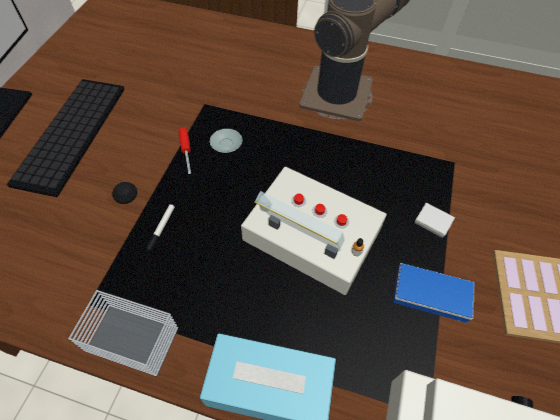

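View pics/side.png

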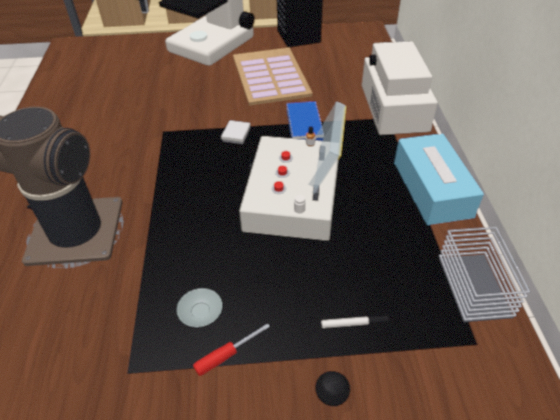

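The scene and side views show the unit with three red caps (scene px 299,199 / 320,209 / 342,219), and the guard open behind them. The amber bottle is at (358,245) in the scene view. The white pot is at (299,204) in the side view.

```bash
python3 - <<'E'
from h import *
C={n:pickle.load(open(n+'.pkl','rb')) for n in('scene','side')}
rays={}
for n,c in C.items():
    P=pts(c);f=c['frame'];hsv=cv2.cvtColor(f,cv2.COLOR_BGR2HSV)
    m=(((hsv[...,0]<8)|(hsv[...,0]>172))&(hsv[...,1]>170)&(hsv[...,2]>90)).astype(np.uint8)
    k,l,st,ce=cv2.connectedComponentsWithStats(m)
    for i in range(1,k):
        if st[i,4]>20:
            p=P[l==i];print(n,ce[i].round(1),st[i],np.median(p,0).round(4), 'zmax',np.percentile(p[:,2],[50,80,95]).round(4))
            K=np.array(c['camera_matrix']);E=np.array(c['extrinsics'])
            if np.hypot(*(np.median(p,0)[:2]-[.55,.12]))<.25:
                d=E[:3,:3]@[(ce[i][0]-K[0,2])/K[0,0],-(ce[i][1]-K[1,2])/K[1,1],-1];rays.setdefault(n,[]).append((np.median(p,0)[1],E[:3,3],d/np.linalg.norm(d)))
    # deck
    dm=(hsv[...,1]<70)&(hsv[...,2]>150)&(P[...,2]>.06)&(P[...,2]<.1)&(np.hypot(P[...,0]-.6,P[...,1]-.12)<.3)
    q=P[dm];print(n,'deck',q.shape,np.median(q,0).round(4),np.percentile(q[:,2],[10,50,90]).round(4))
    r=cv2.minAreaRect((q[abs(q[:,2]-np.median(q[:,2]))<.004][:,:2]*1000).astype(np.float32));print(r,cv2.boxPoints(r).round(0).tolist())
    # above-deck stuff
    a=(P[...,2]>.105)&(P[...,2]<.3)&(np.hypot(P[...,0]-.6,P[...,1]-.1)<.25);
    k,l,st,ce=cv2.connectedComponentsWithStats(a.astype(np.uint8))
    for i in range(1,k):
        if st[i,4]>15:
            p=P[l==i];print('  above',ce[i].round(0),st[i,4],p.min(0).round(3),p.max(0).round(3),f[l==i].mean(0).round(0))
for a,b in zip(*[sorted(rays[n],key=lambda t:t[0]) for n in rays]):
    A=np.stack([a[2],-b[2]],1);t=np.linalg.lstsq(A,b[1]-a[1],rcond=None)[0]
    p,q=a[1]+t[0]*a[2],b[1]+t[1]*b[2];print('tri',(p+q)/2,np.linalg.norm(p-q))
E
```

```text
scene [183.7 139.2] [178 127  12  26 229] [ 0.337  -0.3588  0.0236] zmax [0.0236 0.0261 0.0281]
scene [298.3 198.6] [294 194  10  10  77] [0.4861 0.007  0.0999] zmax [0.0999 0.1016 0.1026]
scene [319.7 208.8] [315 204  10  11  80] [0.4988 0.0601 0.101 ] zmax [0.101  0.1025 0.1038]
scene [341.5 219.4] [337 214  10  11  84] [0.5105 0.1129 0.1008] zmax [0.1008 0.1022 0.1031]
scene deck (8109, 3) [0.5611 0.073  0.0859] [0.0832 0.0859 0.0883]
((647.1488037109375, 28.88458251953125), (274.5423583984375, 469.1679992675781), 79.03652954101562) [[391.0, -61.0], [851.0, -150.0], [904.0, 119.0], [443.0, 208.0]]
  above [300. 222.] 1850 [ 0.557 -0.056  0.105] [0.643 0.127 0.238] [177. 185. 178.]
  above [358. 246.] 139 [0.566 0.147 0.105] [0.587 0.171 0.14 ] [ 67.  95. 120.]
side [285.2 155.1] [282 152   7   7  42] [0.506  0.1056 0.0995] zmax [0.0995 0.1019 0.1028]
side [282.  170.1] [279 167   7   8  46] [0.4937 0.051  0.0997] zmax [0.0997 0.1011 0.1028]
side [278.2 185.8] [275 182   7   9  53] [ 0.4811 -0.0018  0.0999] zmax [0.0999 0.1016 0.1023]
side [213.8 358.7] [194 342  42  34 626] [ 0.3326 -0.3675  0.0224] zmax [0.0224 0.0249 0.0265]
side deck (6823, 3) [0.5182 0.0271 0.085 ] [0.0795 0.085  0.0876]
((628.6744995117188, 89.59970092773438), (537.07763671875, 333.1219177246094), 17.775354385375977) [[322.0, 166.0], [424.0, -151.0], [935.0, 13.0], [834.0, 330.0]]
  above [329. 145.] 1552 [ 0.543 -0.059  0.105] [0.642 0.128 0.236] [163. 163. 158.]
  above [310. 134.] 115 [0.562 0.146 0.105] [0.585 0.165 0.139] [ 91.  95. 114.]
  above [300. 201.] 125 [ 0.51  -0.078  0.105] [ 0.534 -0.053  0.123] [192. 197. 201.]
tri [0.48128588 0.00585782 0.09389446] 0.0003871800492108106
tri [0.49400196 0.05941216 0.09378987] 0.0013141392684878307
tri [0.50632182 0.11294397 0.09397923] 0.0008226699831062036
```

```bash
python3 - <<'E'
from h import *
print(ctrl.finger_overhang,[a for a in dir(ctrl) if a[0]!='_'])
c=cam('wrist');print(np.array(c['mount']).round(3).tolist(),np.array(c['camera_matrix']).round(0).tolist())
C=pickle.load(open('scene.pkl','rb'));P=pts(C);f=C['frame']
# unit-aligned extents of deck
for n in('scene','side'):
    c=pickle.load(open(n+'.pkl','rb'));P=pts(c);o=np.array([.494,.0594]);ex=np.array([.974,-.228]);ey=np.array([.228,.974])
    q=P.reshape(-1,3);X=(q[:,:2]-o)@ex;Y=(q[:,:2]-o)@ey;m=(abs(q[:,2]-.0855)<.004)&(abs(X)<.2)&(abs(Y)<.2)
    print(n,np.percentile(X[m],[.5,2,98,99.5]).round(4),np.percentile(Y[m],[.5,2,98,99.5]).round(4))
E
```

```text
0.025 ['Unreachable', 'finger_overhang']
[[0.001, 0.963, 0.27, 0.067], [1.0, -0.001, 0.0, -0.0], [0.0, 0.27, -0.963, -0.117], [0.0, 0.0, 0.0, 1.0]] [[290.0, 0.0, 280.0], [0.0, 290.0, 209.0], [0.0, 0.0, 1.0]]
scene [-0.0723 -0.0693  0.1241  0.1256] [-0.1332 -0.1289  0.1308  0.1335]
side [-0.0722 -0.0695  0.122   0.1251] [-0.1365 -0.1342  0.1231  0.1302]
```

Call:
jog_arm --increments '[{"dx":0.56,"dy":-1,"dz":0,"gripper":-1},{"dx":0.56,"dy":-1,"dz":0,"gripper":-1},{"dx":0.56,"dy":-1,"dz":0,"gripper":-1},{"dx":0.56,"dy":-1,"dz":0,"gripper":-1}]'

```text
$.increments[0]: bad value
```

Call:
jog_arm --increments '[{"dx":0.56,"dy":-1,"dz":0,"gripper":-1},{"dx":0.56,"dy":-1,"dz":0,"gripper":-1},{"dx":0.56,"dy":-1,"dz":0,"gripper":-1},{"dx":0.56,"dy":-1,"dz":0,"gripper":-1}]'

```text
$.increments[0]: bad value
```

Call:
jog_arm --increments '[{"dx":0.56,"dy":-1.0,"dz":0.0,"ax":0.0,"ay":0.0,"az":0.0,"gripper":-1.0},{"dx":0.56,"dy":-1.0,"dz":0.0,"ax":0.0,"ay":0.0,"az":0.0,"gripper":-1.0},{"dx":0.56,"dy":-1.0,"dz":0.0,"ax":0.0,"ay":0.0,"az":0.0,"gripper":-1.0},{"dx":0.56,"dy":-1.0,"dz":0.0,"ax":0.0,"ay":0.0,"az":0.0,"gripper":-1.0}]'

```text
time: 0.55
eef_pos: [0.2251, 0.5334, 0.2556]
tcp_rot: [0.119, 0.993, -0.001, 0.0]
contact_force: [0.4, 0.9, 0.1]
opening: 0.328
finger_force: 0.0
```

Call:
jog_arm --increments '[{"dx":0.56,"dy":-1.0,"dz":0.0,"ax":0.0,"ay":0.0,"az":0.0,"gripper":-1.0},{"dx":0.56,"dy":-1.0,"dz":0.0,"ax":0.0,"ay":0.0,"az":0.0,"gripper":-1.0},{"dx":0.56,"dy":-1.0,"dz":0.0,"ax":0.0,"ay":0.0,"az":0.0,"gripper":-1.0}]'

```text
time: 0.85
eef_pos: [0.2911, 0.4153, 0.2561]
tcp_rot: [0.116, 0.993, -0.0, -0.0]
contact_force: [0.2, 0.4, 0.5]
opening: 0.003
finger_force: 0.0
```

Call:
jog_arm --increments '[{"dx":0.56,"dy":-1.0,"dz":0.0,"ax":0.0,"ay":0.0,"az":0.0,"gripper":-1.0},{"dx":0.56,"dy":-1.0,"dz":0.0,"ax":0.0,"ay":0.0,"az":0.0,"gripper":-1.0},{"dx":0.56,"dy":-1.0,"dz":0.0,"ax":0.0,"ay":0.0,"az":0.0,"gripper":-1.0}]'

```text
time: 1.15
eef_pos: [0.3587, 0.2951, 0.2564]
tcp_rot: [0.117, 0.993, 0.0, 0.0]
contact_force: [0.6, 0.6, 0.4]
opening: -0.004
finger_force: 0.0
```

Call:
jog_arm --increments '[{"dx":0.56,"dy":-1.0,"dz":0.0,"ax":0.0,"ay":0.0,"az":0.0,"gripper":-1.0},{"dx":0.56,"dy":-1.0,"dz":0.0,"ax":0.0,"ay":0.0,"az":0.0,"gripper":-1.0},{"dx":0.56,"dy":-1.0,"dz":0.0,"ax":0.0,"ay":0.0,"az":0.0,"gripper":-1.0},{"dx":0.56,"dy":-1.0,"dz":0.0,"ax":0.0,"ay":0.0,"az":0.0,"gripper":-1.0}]'

```text
time: 1.55
eef_pos: [0.4271, 0.1739, 0.2566]
tcp_rot: [0.119, 0.993, -0.0, 0.001]
contact_force: [-0.6, 0.6, 0.2]
opening: 0.002
finger_force: 0.0
```

```bash
cat > w.py <<'E'
from h import *
import sys
c=cam('wrist');pickle.dump(c,open('wrist.pkl','wb'));P=pts(c);f=c['frame'];hsv=cv2.cvtColor(f,cv2.COLOR_BGR2HSV)
cv2.imwrite(sys.argv[1],f)
K=np.array(c['camera_matrix']);E=np.array(c['extrinsics'])
m=(((hsv[...,0]<8)|(hsv[...,0]>172))&(hsv[...,1]>170)&(hsv[...,2]>90)).astype(np.uint8)
k,l,st,ce=cv2.connectedComponentsWithStats(m)
for i in range(1,k):
    if st[i,4]>60:
        p=P[l==i];z=np.percentile(p[:,2],80);t=p[p[:,2]>z-.003];d=E[:3,:3]@[(ce[i][0]-K[0,2])/K[0,0],-(ce[i][1]-K[1,2])/K[1,1],-1]
        print(ce[i].round(0),st[i,4],'depth mean',p.mean(0).round(4),'ztop',z.round(4),'ray@.095',(E[:3,3]+d*(.095-E[2,3])/d[2]).round(4))
print(get_state()['time'],get_state()['eef_pos'].round(4),get_state()['contact_force'].round(2))
E
python3 w.py pics/w1.png
```

```text
[142. 281.] 419 depth mean [0.4788 0.0107 0.1003] ztop 0.1011 ray@.095 [0.4811 0.0072 0.095 ]
[192. 280.] 363 depth mean [0.4877 0.0652 0.1051] ztop 0.1012 ray@.095 [0.4926 0.0605 0.095 ]
[241. 279.] 235 depth mean [0.4964 0.1152 0.1083] ztop 0.1012 ray@.095 [0.5033 0.1115 0.095 ]
1.6 [0.4261 0.1755 0.2564] [ 0.52 -0.3   0.22]
```

View pics/w1.png

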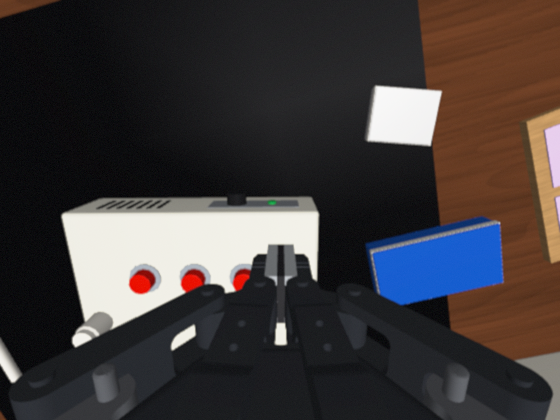

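The wrist view shows the caps at px (142,281), (192,280) and (241,279), the pot at (95,328), and the closed fingertips at (280,260). I'll touch the bare front deck first, to get a height reference.

Call:
jog_arm --increments '[{"dx":0.21,"dy":-0.42,"dz":-0.3,"ax":0.0,"ay":0.0,"az":0.0,"gripper":-1.0},{"dx":0.21,"dy":-0.42,"dz":-0.65,"ax":0.0,"ay":0.0,"az":0.0,"gripper":-1.0},{"dx":0.21,"dy":-0.42,"dz":-1.0,"ax":0.0,"ay":0.0,"az":0.0,"gripper":-1.0},{"dx":0.21,"dy":-0.42,"dz":-1.0,"ax":0.0,"ay":0.0,"az":0.0,"gripper":-1.0}]'

```text
time: 2.0
eef_pos: [0.445, 0.1269, 0.1298]
tcp_rot: [0.116, 0.993, -0.001, -0.007]
contact_force: [-0.2, 0.4, -1.0]
opening: 0.004
finger_force: 0.0
```

Call:
jog_arm --increments '[{"dx":0.0,"dy":0.0,"dz":-0.1,"ax":0.0,"ay":0.0,"az":0.0,"gripper":-1.0},{"dx":0.0,"dy":0.0,"dz":-0.15,"ax":0.0,"ay":0.0,"az":0.0,"gripper":-1.0},{"dx":0.0,"dy":0.0,"dz":-0.15,"ax":0.0,"ay":0.0,"az":0.0,"gripper":-1.0},{"dx":0.0,"dy":0.0,"dz":-0.15,"ax":0.0,"ay":0.0,"az":0.0,"gripper":-1.0}]'

```text
time: 2.4
eef_pos: [0.4514, 0.1267, 0.12]
tcp_rot: [0.116, 0.993, 0.0, 0.002]
contact_force: [0.1, -0.6, -0.5]
opening: -0.002
finger_force: 0.0
```

```bash
python3 w.py pics/w2.png
```

```text
[ 90. 334.] 436 depth mean [0.4688 0.014  0.1008] ztop 0.1006 ray@.095 [0.4725 0.0082 0.095 ]
[280. 335.] 231 depth mean [0.4917 0.1172 0.1036] ztop 0.1011 ray@.095 [0.4987 0.1155 0.095 ]
[183. 338.] 290 depth mean [0.4784 0.067  0.1071] ztop 0.1013 ray@.095 [0.4872 0.0597 0.095 ]
2.45 [0.4514 0.1266 0.1199] [-0.73  0.17  0.73]
```

View pics/w2.png

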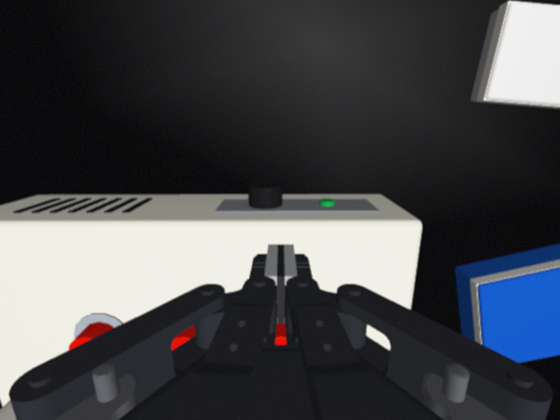

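The tips are over the bare front deck, in line with the left cap at (280,335). I'll lower gently.

Call:
jog_arm --increments '[{"dx":0.0,"dy":0.0,"dz":-0.05,"ax":0.0,"ay":0.0,"az":0.0,"gripper":-1.0},{"dx":0.0,"dy":0.0,"dz":-0.065,"ax":0.0,"ay":0.0,"az":0.0,"gripper":-1.0},{"dx":0.0,"dy":0.0,"dz":-0.065,"ax":0.0,"ay":0.0,"az":0.0,"gripper":-1.0}]'

```text
time: 2.75
eef_pos: [0.4504, 0.1262, 0.1107]
tcp_rot: [0.117, 0.993, 0.0, 0.0]
contact_force: [-0.1, -0.3, 1.2]
opening: 0.002
finger_force: 0.8
```

Call:
jog_arm --increments '[{"dx":0.0,"dy":0.0,"dz":-0.01,"ax":0.0,"ay":0.0,"az":0.0,"gripper":-1.0},{"dx":0.0,"dy":0.0,"dz":-0.01,"ax":0.0,"ay":0.0,"az":0.0,"gripper":-1.0}]'

```text
time: 2.95
eef_pos: [0.4505, 0.1262, 0.1106]
tcp_rot: [0.117, 0.993, -0.0, -0.001]
contact_force: [-3.8, 0.2, 8.9]
opening: -0.002
finger_force: 4.4
```

Call:
jog_arm --increments '[{"dx":0.0,"dy":0.0,"dz":0.23,"ax":0.0,"ay":0.0,"az":0.0,"gripper":-1.0},{"dx":0.45,"dy":-0.11,"dz":0.23,"ax":0.0,"ay":0.0,"az":0.0,"gripper":-1.0},{"dx":0.45,"dy":-0.11,"dz":0.18,"ax":0.0,"ay":0.0,"az":0.0,"gripper":-1.0},{"dx":0.45,"dy":-0.11,"dz":0.16,"ax":0.0,"ay":0.0,"az":0.0,"gripper":-1.0},{"dx":0.45,"dy":-0.11,"dz":0.16,"ax":0.0,"ay":0.0,"az":0.0,"gripper":-1.0}]'

```text
time: 3.45
eef_pos: [0.5027, 0.113, 0.1268]
tcp_rot: [0.117, 0.993, -0.0, -0.002]
contact_force: [1.0, 0.8, -0.7]
opening: 0.002
finger_force: 0.0
```

Call:
jog_arm --increments '[{"dx":0.0,"dy":0.0,"dz":-0.03,"ax":0.0,"ay":0.0,"az":0.0,"gripper":-1.0},{"dx":0.0,"dy":0.0,"dz":-0.045,"ax":0.0,"ay":0.0,"az":0.0,"gripper":-1.0},{"dx":0.0,"dy":0.0,"dz":-0.045,"ax":0.0,"ay":0.0,"az":0.0,"gripper":-1.0}]'

```text
time: 3.75
eef_pos: [0.5033, 0.1132, 0.1229]
tcp_rot: [0.116, 0.993, -0.0, -0.001]
contact_force: [-3.0, 0.3, 3.6]
opening: -0.0
finger_force: 1.7
```

Left is released: it gives 3.6 N at 12.2 mm above the deck. I'll push it fully.

Call:
jog_arm --increments '[{"dx":0.0,"dy":0.0,"dz":-0.03,"ax":0.0,"ay":0.0,"az":0.0,"gripper":-1.0},{"dx":0.0,"dy":0.0,"dz":-0.06,"ax":0.0,"ay":0.0,"az":0.0,"gripper":-1.0},{"dx":0.0,"dy":0.0,"dz":-0.06,"ax":0.0,"ay":0.0,"az":0.0,"gripper":-1.0},{"dx":0.0,"dy":0.0,"dz":-0.06,"ax":0.0,"ay":0.0,"az":0.0,"gripper":-1.0}]'

```text
time: 4.15
eef_pos: [0.5041, 0.1133, 0.1163]
tcp_rot: [0.117, 0.993, 0.0, -0.001]
contact_force: [-4.2, -0.7, 6.4]
opening: -0.0
finger_force: 3.3
```

Call:
jog_arm --increments '[{"dx":0.0,"dy":0.0,"dz":-0.01,"ax":0.0,"ay":0.0,"az":0.0,"gripper":-1.0},{"dx":0.0,"dy":0.0,"dz":-0.01,"ax":0.0,"ay":0.0,"az":0.0,"gripper":-1.0},{"dx":0.0,"dy":0.0,"dz":-0.01,"ax":0.0,"ay":0.0,"az":0.0,"gripper":-1.0}]'

```text
time: 4.45
eef_pos: [0.5041, 0.1133, 0.1156]
tcp_rot: [0.117, 0.993, 0.0, -0.001]
contact_force: [-5.4, -0.7, 8.2]
opening: -0.001
finger_force: 4.4
```

Call:
jog_arm --increments '[{"dx":0.0,"dy":0.0,"dz":0.12,"ax":0.0,"ay":0.0,"az":0.0,"gripper":-1.0},{"dx":0.0,"dy":0.0,"dz":0.12,"ax":0.0,"ay":0.0,"az":0.0,"gripper":-1.0},{"dx":0.0,"dy":0.0,"dz":0.07,"ax":0.0,"ay":0.0,"az":0.0,"gripper":-1.0},{"dx":0.0,"dy":0.0,"dz":0.065,"ax":0.0,"ay":0.0,"az":0.0,"gripper":-1.0},{"dx":0.0,"dy":0.0,"dz":0.065,"ax":0.0,"ay":0.0,"az":0.0,"gripper":-1.0}]'

```text
time: 4.95
eef_pos: [0.5036, 0.113, 0.1213]
tcp_rot: [0.117, 0.993, -0.0, -0.001]
contact_force: [-0.2, -0.7, -0.7]
opening: 0.001
finger_force: 0.0
```

Call:
jog_arm --increments '[{"dx":0.0,"dy":0.0,"dz":-0.02,"ax":0.0,"ay":0.0,"az":0.0,"gripper":-1.0},{"dx":0.0,"dy":0.0,"dz":-0.02,"ax":0.0,"ay":0.0,"az":0.0,"gripper":-1.0},{"dx":0.0,"dy":0.0,"dz":-0.02,"ax":0.0,"ay":0.0,"az":0.0,"gripper":-1.0}]'

```text
time: 5.25
eef_pos: [0.5041, 0.113, 0.1204]
tcp_rot: [0.117, 0.993, -0.0, -0.001]
contact_force: [-3.3, -0.1, 5.5]
opening: 0.001
finger_force: 2.3
```

Left is now locked in: no force at 0.1213, and 5.5 N at 0.1204. Next, the middle switch.

Call:
jog_arm --increments '[{"dx":0.0,"dy":0.0,"dz":0.14,"ax":0.0,"ay":0.0,"az":0.0,"gripper":-1.0},{"dx":-0.1,"dy":-0.44,"dz":0.14,"ax":0.0,"ay":0.0,"az":0.0,"gripper":-1.0},{"dx":-0.1,"dy":-0.44,"dz":0.12,"ax":0.0,"ay":0.0,"az":0.0,"gripper":-1.0},{"dx":-0.1,"dy":-0.44,"dz":0.07,"ax":0.0,"ay":0.0,"az":0.0,"gripper":-1.0},{"dx":-0.1,"dy":-0.44,"dz":0.07,"ax":0.0,"ay":0.0,"az":0.0,"gripper":-1.0}]'

```text
time: 5.75
eef_pos: [0.4916, 0.0606, 0.1271]
tcp_rot: [0.117, 0.993, 0.0, -0.001]
contact_force: [-1.2, -0.2, 0.0]
opening: -0.005
finger_force: 0.0
```

Call:
jog_arm --increments '[{"dx":0.0,"dy":0.0,"dz":-0.035,"ax":0.0,"ay":0.0,"az":0.0,"gripper":-1.0},{"dx":0.0,"dy":0.0,"dz":-0.035,"ax":0.0,"ay":0.0,"az":0.0,"gripper":-1.0},{"dx":0.0,"dy":0.0,"dz":-0.035,"ax":0.0,"ay":0.0,"az":0.0,"gripper":-1.0}]'

```text
time: 6.05
eef_pos: [0.4925, 0.0609, 0.1245]
tcp_rot: [0.116, 0.993, 0.0, -0.0]
contact_force: [-1.8, 0.9, 2.6]
opening: 0.001
finger_force: 1.3
```

Middle is also released. I'll push it fully.

Call:
jog_arm --increments '[{"dx":0.0,"dy":0.0,"dz":-0.03,"ax":0.0,"ay":0.0,"az":0.0,"gripper":-1.0},{"dx":0.0,"dy":0.0,"dz":-0.06,"ax":0.0,"ay":0.0,"az":0.0,"gripper":-1.0},{"dx":0.0,"dy":0.0,"dz":-0.085,"ax":0.0,"ay":0.0,"az":0.0,"gripper":-1.0},{"dx":0.0,"dy":0.0,"dz":-0.085,"ax":0.0,"ay":0.0,"az":0.0,"gripper":-1.0},{"dx":0.0,"dy":0.0,"dz":-0.085,"ax":0.0,"ay":0.0,"az":0.0,"gripper":-1.0}]'

```text
time: 6.55
eef_pos: [0.4927, 0.0608, 0.1156]
tcp_rot: [0.117, 0.993, 0.0, -0.0]
contact_force: [-5.4, 2.4, 10.7]
opening: -0.001
finger_force: 5.6
```

Call:
jog_arm --increments '[{"dx":0.0,"dy":0.0,"dz":0.12,"ax":0.0,"ay":0.0,"az":0.0,"gripper":-1.0},{"dx":0.0,"dy":0.0,"dz":0.12,"ax":0.0,"ay":0.0,"az":0.0,"gripper":-1.0},{"dx":0.0,"dy":0.0,"dz":0.075,"ax":0.0,"ay":0.0,"az":0.0,"gripper":-1.0},{"dx":0.0,"dy":0.0,"dz":0.07,"ax":0.0,"ay":0.0,"az":0.0,"gripper":-1.0},{"dx":0.0,"dy":0.0,"dz":0.07,"ax":0.0,"ay":0.0,"az":0.0,"gripper":-1.0}]'

```text
time: 7.05
eef_pos: [0.4915, 0.0602, 0.1213]
tcp_rot: [0.117, 0.993, -0.0, -0.001]
contact_force: [0.2, -0.2, 0.2]
opening: 0.001
finger_force: 0.0
```

Call:
jog_arm --increments '[{"dx":0.0,"dy":0.0,"dz":-0.02,"ax":0.0,"ay":0.0,"az":0.0,"gripper":-1.0},{"dx":0.0,"dy":0.0,"dz":-0.02,"ax":0.0,"ay":0.0,"az":0.0,"gripper":-1.0},{"dx":0.0,"dy":0.0,"dz":-0.02,"ax":0.0,"ay":0.0,"az":0.0,"gripper":-1.0}]'

```text
time: 7.35
eef_pos: [0.492, 0.0602, 0.1203]
tcp_rot: [0.117, 0.993, -0.0, -0.001]
contact_force: [-2.7, -0.9, 5.4]
opening: 0.001
finger_force: 2.3
```

Middle is locked in. Next, the right switch.

Call:
jog_arm --increments '[{"dx":0.0,"dy":0.0,"dz":0.14,"ax":0.0,"ay":0.0,"az":0.0,"gripper":-1.0},{"dx":-0.1,"dy":-0.44,"dz":0.14,"ax":0.0,"ay":0.0,"az":0.0,"gripper":-1.0},{"dx":-0.1,"dy":-0.44,"dz":0.12,"ax":0.0,"ay":0.0,"az":0.0,"gripper":-1.0},{"dx":-0.1,"dy":-0.44,"dz":0.07,"ax":0.0,"ay":0.0,"az":0.0,"gripper":-1.0},{"dx":-0.1,"dy":-0.44,"dz":0.07,"ax":0.0,"ay":0.0,"az":0.0,"gripper":-1.0}]'

```text
time: 7.85
eef_pos: [0.4795, 0.0079, 0.127]
tcp_rot: [0.117, 0.993, 0.0, -0.001]
contact_force: [0.4, -0.2, 0.3]
opening: 0.002
finger_force: 0.0
```

Call:
jog_arm --increments '[{"dx":0.0,"dy":0.0,"dz":-0.035,"ax":0.0,"ay":0.0,"az":0.0,"gripper":-1.0},{"dx":0.0,"dy":0.0,"dz":-0.035,"ax":0.0,"ay":0.0,"az":0.0,"gripper":-1.0},{"dx":0.0,"dy":0.0,"dz":-0.035,"ax":0.0,"ay":0.0,"az":0.0,"gripper":-1.0}]'

```text
time: 8.15
eef_pos: [0.4804, 0.0081, 0.1244]
tcp_rot: [0.116, 0.993, 0.0, -0.0]
contact_force: [-0.6, 0.7, 3.9]
opening: 0.001
finger_force: 1.3
```

Right is released too. I'll push it.

Call:
jog_arm --increments '[{"dx":0.0,"dy":0.0,"dz":-0.03,"ax":0.0,"ay":0.0,"az":0.0,"gripper":-1.0},{"dx":0.0,"dy":0.0,"dz":-0.06,"ax":0.0,"ay":0.0,"az":0.0,"gripper":-1.0},{"dx":0.0,"dy":0.0,"dz":-0.085,"ax":0.0,"ay":0.0,"az":0.0,"gripper":-1.0},{"dx":0.0,"dy":0.0,"dz":-0.085,"ax":0.0,"ay":0.0,"az":0.0,"gripper":-1.0},{"dx":0.0,"dy":0.0,"dz":-0.085,"ax":0.0,"ay":0.0,"az":0.0,"gripper":-1.0}]'

```text
time: 8.65
eef_pos: [0.4807, 0.0079, 0.1156]
tcp_rot: [0.117, 0.993, 0.001, -0.0]
contact_force: [-5.3, 2.6, 10.1]
opening: -0.001
finger_force: 5.8
```

Call:
jog_arm --increments '[{"dx":0.0,"dy":0.0,"dz":0.12,"ax":0.0,"ay":0.0,"az":0.0,"gripper":-1.0},{"dx":0.0,"dy":0.0,"dz":0.12,"ax":0.0,"ay":0.0,"az":0.0,"gripper":-1.0},{"dx":0.0,"dy":0.0,"dz":0.075,"ax":0.0,"ay":0.0,"az":0.0,"gripper":-1.0},{"dx":0.0,"dy":0.0,"dz":0.07,"ax":0.0,"ay":0.0,"az":0.0,"gripper":-1.0},{"dx":0.0,"dy":0.0,"dz":0.07,"ax":0.0,"ay":0.0,"az":0.0,"gripper":-1.0}]'

```text
time: 9.15
eef_pos: [0.4795, 0.0075, 0.1212]
tcp_rot: [0.117, 0.993, 0.0, -0.001]
contact_force: [-0.1, -0.5, 0.3]
opening: -0.002
finger_force: 0.0
```

Call:
jog_arm --increments '[{"dx":0.0,"dy":0.0,"dz":-0.02,"ax":0.0,"ay":0.0,"az":0.0,"gripper":-1.0},{"dx":0.0,"dy":0.0,"dz":-0.02,"ax":0.0,"ay":0.0,"az":0.0,"gripper":-1.0},{"dx":0.0,"dy":0.0,"dz":-0.02,"ax":0.0,"ay":0.0,"az":0.0,"gripper":-1.0}]'

```text
time: 9.45
eef_pos: [0.4799, 0.0075, 0.1202]
tcp_rot: [0.117, 0.993, -0.0, -0.001]
contact_force: [-3.2, 1.8, 5.4]
opening: 0.001
finger_force: 2.4
```

All three switches are locked in. Now I'll measure the guard's edge from the stored views.

```bash
python3 - <<'E'
from h import *
o=np.array([.492,.0605]);ex=np.array([.974,-.228]);ey=np.array([.228,.974])
for n in('scene','side'):
    c=cam(n);P=pts(c);q=P.reshape(-1,3);X=(q[:,:2]-o)@ex;Y=(q[:,:2]-o)@ey
    m=(q[:,2]>.12)&(X>.055)&(X<.2)&(abs(Y)<.1)
    for a in np.arange(.12,.25,.015):
        k=m&(abs(q[:,2]-a)<.0075)
        if k.sum()>5: print(n,a.round(3),k.sum(),np.percentile(X[k],[2,50,98]).round(3),np.percentile(Y[k],[2,98]).round(3))
cr,H=.09,np.array([.0825,.1116])
for t in (2.0,1.8,1.6,1.4,1.2,1.0,.8,.6,.4,.2,0):
    p=H+cr*np.array([-np.cos(t),np.sin(t)])+.003*np.array([np.sin(t),np.cos(t)])
    T=o+(p[0]+.011)*ex;print(t,T.round(4),(p[1]+.025).round(4))
E
```

```text
scene 0.12 29 [0.089 0.091 0.092] [-0.086  0.085]
scene 0.135 65 [0.09  0.095 0.098] [-0.082  0.087]
scene 0.15 74 [0.082 0.101 0.105] [-0.086  0.087]
scene 0.165 78 [0.088 0.108 0.111] [-0.086  0.087]
scene 0.18 83 [0.093 0.114 0.118] [-0.084  0.087]
scene 0.195 88 [0.103 0.121 0.125] [-0.086  0.087]
scene 0.21 47 [0.107 0.126 0.132] [-0.085  0.087]
scene 0.225 929 [0.116 0.127 0.135] [-0.085  0.085]
scene 0.24 289 [0.113 0.117 0.123] [-0.086  0.084]
side 0.12 37 [0.087 0.089 0.091] [-0.09   0.083]
side 0.135 128 [0.075 0.092 0.097] [-0.091  0.087]
side 0.15 185 [0.077 0.096 0.103] [-0.091  0.087]
side 0.165 177 [0.084 0.103 0.109] [-0.091  0.086]
side 0.18 121 [0.09  0.103 0.115] [-0.092  0.087]
side 0.195 105 [0.096 0.107 0.122] [-0.092  0.085]
side 0.21 95 [0.102 0.112 0.128] [-0.092  0.085]
side 0.225 505 [0.111 0.126 0.136] [-0.091  0.085]
side 0.24 121 [0.113 0.116 0.122] [-0.089  0.078]
2.0 [0.6222 0.03  ] 0.2172
1.8 [0.6058 0.0339] 0.2236
1.6 [0.5885 0.0379] 0.2265
1.4 [0.571 0.042] 0.2258
1.2 [0.554 0.046] 0.2216
1.0 [0.5382 0.0497] 0.214
0.8 [0.5241 0.053 ] 0.2033
0.6 [0.5124 0.0557] 0.1899
0.4 [0.5035 0.0578] 0.1744
0.2 [0.4977 0.0592] 0.1574
0 [0.4954 0.0597] 0.1396
```

Call:
jog_arm --increments '[{"dx":0.0,"dy":0.0,"dz":0.4,"ax":0.0,"ay":0.0,"az":0.0,"gripper":-1.0},{"dx":0.0,"dy":0.0,"dz":0.8,"ax":0.0,"ay":0.0,"az":0.0,"gripper":-1.0},{"dx":0.0,"dy":0.0,"dz":1.0,"ax":0.0,"ay":0.0,"az":0.0,"gripper":-1.0}]'

```text
time: 9.85
eef_pos: [0.4824, 0.0071, 0.2444]
tcp_rot: [0.117, 0.993, -0.0, 0.004]
contact_force: [-0.1, 0.0, -0.1]
opening: -0.003
finger_force: 0.0
```

Call:
jog_arm --increments '[{"dx":0.0,"dy":0.0,"dz":0.4,"ax":0.0,"ay":0.0,"az":0.0,"gripper":-1.0},{"dx":0.0,"dy":0.0,"dz":0.5,"ax":0.0,"ay":0.0,"az":0.0,"gripper":-1.0}]'

```text
time: 10.05
eef_pos: [0.4828, 0.007, 0.3059]
tcp_rot: [0.117, 0.993, -0.0, 0.006]
contact_force: [0.4, -0.1, 0.4]
opening: -0.003
finger_force: 0.0
```

Call:
jog_arm --increments '[{"dx":0.35,"dy":0.04,"dz":0.0,"ax":0.0,"ay":0.0,"az":0.0,"gripper":-1.0},{"dx":0.7,"dy":0.07,"dz":0.0,"ax":0.0,"ay":0.0,"az":0.0,"gripper":-1.0},{"dx":0.7,"dy":0.07,"dz":0.0,"ax":0.0,"ay":0.0,"az":0.0,"gripper":-1.0}]'

```text
time: 10.35
eef_pos: [0.5675, 0.0158, 0.2972]
tcp_rot: [0.117, 0.993, 0.0, -0.001]
contact_force: [0.0, 0.0, 0.1]
opening: -0.004
finger_force: 0.0
```

Call:
jog_arm --increments '[{"dx":0.35,"dy":0.04,"dz":0.0,"ax":0.0,"ay":0.0,"az":0.0,"gripper":-1.0},{"dx":0.7,"dy":0.07,"dz":0.0,"ax":0.0,"ay":0.0,"az":0.0,"gripper":-1.0},{"dx":0.7,"dy":0.07,"dz":0.0,"ax":0.0,"ay":0.0,"az":0.0,"gripper":-1.0},{"dx":0.7,"dy":0.07,"dz":0.0,"ax":0.0,"ay":0.0,"az":0.0,"gripper":-1.0}]'

```text
time: 10.75
eef_pos: [0.6482, 0.0242, 0.2981]
tcp_rot: [0.117, 0.993, -0.0, -0.001]
contact_force: [-0.8, -0.2, -0.1]
opening: 0.002
finger_force: 0.0
```

Call:
jog_arm --increments '[{"dx":0.0,"dy":0.0,"dz":-0.3,"ax":0.0,"ay":0.0,"az":0.0,"gripper":-1.0},{"dx":0.0,"dy":0.0,"dz":-0.58,"ax":0.0,"ay":0.0,"az":0.0,"gripper":-1.0},{"dx":0.0,"dy":0.0,"dz":-0.58,"ax":0.0,"ay":0.0,"az":0.0,"gripper":-1.0},{"dx":0.0,"dy":0.0,"dz":-0.58,"ax":0.0,"ay":0.0,"az":0.0,"gripper":-1.0}]'

```text
time: 11.15
eef_pos: [0.6474, 0.0242, 0.231]
tcp_rot: [0.117, 0.993, -0.0, -0.0]
contact_force: [1.1, -0.6, 1.8]
opening: 0.002
finger_force: 0.0
```

Call:
jog_arm --increments '[{"dx":-0.06,"dy":0.014,"dz":0.0,"ax":0.0,"ay":0.0,"az":0.0,"gripper":-1.0},{"dx":-0.12,"dy":0.028,"dz":0.0,"ax":0.0,"ay":0.0,"az":0.0,"gripper":-1.0},{"dx":-0.17,"dy":0.04,"dz":0.0,"ax":0.0,"ay":0.0,"az":0.0,"gripper":-1.0},{"dx":-0.21,"dy":0.05,"dz":0.0,"ax":0.0,"ay":0.0,"az":0.0,"gripper":-1.0},{"dx":-0.25,"dy":0.06,"dz":0.0,"ax":0.0,"ay":0.0,"az":0.0,"gripper":-1.0}]'

```text
time: 11.65
eef_pos: [0.6185, 0.0315, 0.2317]
tcp_rot: [0.117, 0.993, -0.0, 0.001]
contact_force: [1.5, -0.1, 1.2]
opening: 0.0
finger_force: 0.8
```

Call:
jog_arm --increments '[{"dx":-0.08,"dy":0.018,"dz":-0.01,"ax":0.0,"ay":0.0,"az":0.0,"gripper":-1.0},{"dx":-0.16,"dy":0.035,"dz":-0.025,"ax":0.0,"ay":0.0,"az":0.0,"gripper":-1.0},{"dx":-0.25,"dy":0.055,"dz":-0.04,"ax":0.0,"ay":0.0,"az":0.0,"gripper":-1.0},{"dx":-0.32,"dy":0.07,"dz":-0.045,"ax":0.0,"ay":0.0,"az":0.0,"gripper":-1.0},{"dx":-0.4,"dy":0.088,"dz":-0.05,"ax":0.0,"ay":0.0,"az":0.0,"gripper":-1.0},{"dx":-0.47,"dy":0.105,"dz":-0.065,"ax":0.0,"ay":0.0,"az":0.0,"gripper":-1.0},{"dx":-0.54,"dy":0.12,"dz":-0.085,"ax":0.0,"ay":0.0,"az":0.0,"gripper":-1.0},{"dx":-0.61,"dy":0.135,"dz":-0.115,"ax":0.0,"ay":0.0,"az":0.0,"gripper":-1.0},{"dx":-0.67,"dy":0.15,"dz":-0.145,"ax":0.0,"ay":0.0,"az":0.0,"gripper":-1.0}]'

```text
time: 12.55
eef_pos: [0.5372, 0.0497, 0.2129]
tcp_rot: [0.117, 0.993, 0.0, -0.0]
contact_force: [0.4, 0.8, 0.2]
opening: -0.001
finger_force: 0.4
```

```bash
python3 - <<'E'
from h import *
s=get_state();print(s['eef_pos'],s['contact_force'])
c=cam('side');cv2.imwrite('pics/s2.png',cv2.resize(c['frame'][60:260,180:420],None,fx=2.5,fy=2.5))
E
```

```text
[0.53718164 0.04966845 0.21285502] [0.37966632 0.81267167 0.15430211]
```

View pics/s2.png

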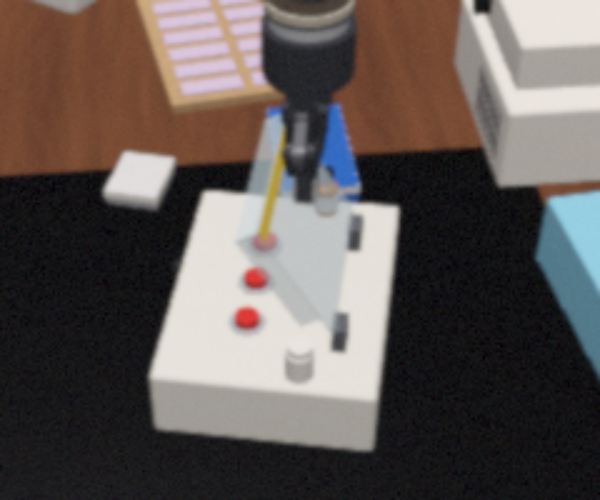

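The guard is about half closed with the finger on its outer face; its yellow edge runs through about (270,190). I'll continue the arc.

Call:
jog_arm --increments '[{"dx":-0.055,"dy":0.013,"dz":-0.04,"ax":0.0,"ay":0.0,"az":0.0,"gripper":-1.0},{"dx":-0.11,"dy":0.027,"dz":-0.08,"ax":0.0,"ay":0.0,"az":0.0,"gripper":-1.0},{"dx":-0.16,"dy":0.04,"dz":-0.135,"ax":0.0,"ay":0.0,"az":0.0,"gripper":-1.0},{"dx":-0.207,"dy":0.05,"dz":-0.19,"ax":0.0,"ay":0.0,"az":0.0,"gripper":-1.0},{"dx":-0.245,"dy":0.06,"dz":-0.255,"ax":0.0,"ay":0.0,"az":0.0,"gripper":-1.0},{"dx":-0.28,"dy":0.067,"dz":-0.32,"ax":0.0,"ay":0.0,"az":0.0,"gripper":-1.0},{"dx":-0.31,"dy":0.073,"dz":-0.39,"ax":0.0,"ay":0.0,"az":0.0,"gripper":-1.0},{"dx":-0.33,"dy":0.08,"dz":-0.46,"ax":0.0,"ay":0.0,"az":0.0,"gripper":-1.0},{"dx":-0.34,"dy":0.082,"dz":-0.53,"ax":0.0,"ay":0.0,"az":0.0,"gripper":-1.0}]'

```text
time: 13.5
eef_pos: [0.4967, 0.0593, 0.1486]
tcp_rot: [0.117, 0.993, -0.0, -0.0]
contact_force: [-1.0, -0.9, -0.2]
opening: -0.002
finger_force: 0.3
```

Call:
jog_arm --increments '[{"dx":0.0,"dy":0.0,"dz":-0.03,"ax":0.0,"ay":0.0,"az":0.0,"gripper":-1.0},{"dx":0.0,"dy":0.0,"dz":-0.06,"ax":0.0,"ay":0.0,"az":0.0,"gripper":-1.0},{"dx":0.0,"dy":0.0,"dz":-0.06,"ax":0.0,"ay":0.0,"az":0.0,"gripper":-1.0}]'

```text
time: 13.8
eef_pos: [0.497, 0.0592, 0.1418]
tcp_rot: [0.117, 0.993, -0.0, -0.0]
contact_force: [-0.4, -0.0, -0.2]
opening: -0.002
finger_force: 0.0
```

Call:
jog_arm --increments '[{"dx":0.0,"dy":0.0,"dz":-0.015,"ax":0.0,"ay":0.0,"az":0.0,"gripper":-1.0},{"dx":0.0,"dy":0.0,"dz":-0.02,"ax":0.0,"ay":0.0,"az":0.0,"gripper":-1.0},{"dx":0.0,"dy":0.0,"dz":-0.02,"ax":0.0,"ay":0.0,"az":0.0,"gripper":-1.0}]'

```text
time: 14.1
eef_pos: [0.4973, 0.0592, 0.1401]
tcp_rot: [0.117, 0.993, 0.0, 0.0]
contact_force: [0.1, 0.4, -0.6]
opening: -0.002
finger_force: 0.0
```

Call:
jog_arm --increments '[{"dx":0.0,"dy":0.0,"dz":-0.01,"ax":0.0,"ay":0.0,"az":0.0,"gripper":-1.0},{"dx":0.0,"dy":0.0,"dz":-0.01,"ax":0.0,"ay":0.0,"az":0.0,"gripper":-1.0},{"dx":0.0,"dy":0.0,"dz":-0.01,"ax":0.0,"ay":0.0,"az":0.0,"gripper":-1.0}]'

```text
time: 14.4
eef_pos: [0.4974, 0.0592, 0.1396]
tcp_rot: [0.117, 0.993, -0.0, 0.0]
contact_force: [-2.2, -0.6, 5.1]
opening: -0.002
finger_force: 2.7
```

The guard reached its stop at exactly the expected height, with 5 N. I'll lift clear and check.

Call:
jog_arm --increments '[{"dx":0.0,"dy":0.0,"dz":0.2,"ax":0.0,"ay":0.0,"az":0.0,"gripper":-1.0},{"dx":-0.1,"dy":0.0,"dz":0.6,"ax":0.0,"ay":0.0,"az":0.0,"gripper":-1.0},{"dx":-0.2,"dy":0.3,"dz":1.0,"ax":0.0,"ay":0.0,"az":0.0,"gripper":-1.0},{"dx":-0.2,"dy":0.6,"dz":1.0,"ax":0.0,"ay":0.0,"az":0.0,"gripper":-1.0},{"dx":-0.2,"dy":1.0,"dz":1.0,"ax":0.0,"ay":0.0,"az":0.0,"gripper":-1.0},{"dx":-0.2,"dy":1.0,"dz":1.0,"ax":0.0,"ay":0.0,"az":0.0,"gripper":-1.0}]'

```text
time: 15.0
eef_pos: [0.4726, 0.1835, 0.2594]
tcp_rot: [0.114, 0.994, 0.001, 0.001]
contact_force: [-0.2, -1.5, 0.3]
opening: 0.001
finger_force: 0.0
```

```bash
python3 - <<'E'
from h import *
o=np.array([.492,.0605]);ex=np.array([.974,-.228]);ey=np.array([.228,.974])
im=[]
for n in('scene','side'):
    c=cam(n);P=pts(c);q=P.reshape(-1,3);X=(q[:,:2]-o)@ex;Y=(q[:,:2]-o)@ey
    im.append(cv2.resize(c['frame'][90:290,180:400],None,fx=1.8,fy=1.8))
    for lo,hi in((-.045,-.03),(-.01,.01),(.03,.05),(.06,.075)):
        k=(X>lo)&(X<hi)&(abs(Y)<.08)&(q[:,2]>.07)&(q[:,2]<.2);print(n,lo,np.percentile(q[k,2],[10,50,90]).round(4))
cv2.imwrite('pics/end.png',np.hstack(im));print(get_state()['time'])
E
```

```text
scene -0.045 [0.1141 0.1159 0.1178]
scene -0.01 [0.1134 0.1151 0.1169]
scene 0.03 [0.1133 0.1151 0.1169]
scene 0.06 [0.0857 0.1145 0.1166]
side -0.045 [0.1134 0.1152 0.1169]
side -0.01 [0.1125 0.1143 0.1163]
side 0.03 [0.1125 0.1142 0.1161]
side 0.06 [0.111  0.1143 0.1161]
15.1
```

View pics/end.png

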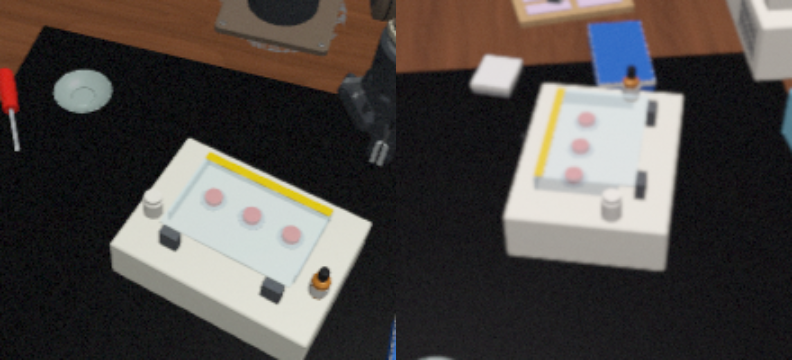

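The guard lies level over the caps, its yellow edge along (270,185) in the scene half. The pot and bottle are still in place. Handing in.

```bash
python3 -c "
from plant import job
print(job.sign_off())"
```

```text
the job is handed in; nothing more can be done
None
```

I handed the job in at about 15 s: all three lamp switches started released and are now locked in, each checked by touch, and the guard is shut level over them. The highest wrist-force reading was about 12 N, with the pot and bottle still standing in the final views and the arm clear of the unit.

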